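# Stopper the sample flask and show it to the inspection camera

## Task

Put the white stopper from its blue stand fully home into the mouth of the open amber flask while the flask stands in its rack, and let go of it. Then lift the stoppered flask out by its neck and hold it still and upright in the air, centred over the ring mark on the inspection camera's base plate, with its white patch level with the lens and turned squarely towards it; finish while still holding it there. Keep the flask upright all the time, touch neither the camera nor its stand, and do not disturb the closed green flask or the other things lying about.

Things in the scene. Friction and masses are not known exactly. Their poses are not given: they have to be found in the camera images.
- stopper_knob (a point): grip knob of the loose white stopper: an upright cylinder 20 mm across and 16 mm high; this point is its centre, on the stopper's axis. Below the knob (8 mm below this point) is a round collar 34 mm across and 4 mm thick, and below that a tapered plug 24 mm long, 27 mm across under the collar and 21 mm at the tip. z is the axis, up. 35 g or so
- stopper_shoulder (a point): the middle of the underside of the stopper's collar (12 mm below the knob's centre, 24 mm above the plug's tip); it rests on the flask's rim when the stopper is fully home. At the start it rests on the top of the stand
- stopper_stand: fixed blue block, 56 x 56 mm, 34 mm high, on a foot 70 x 70 mm, with a hole 30 mm wide and 28 mm deep in the top in which the stopper hangs by its collar; origin at the centre of the underside
- flask_neck (a point): neck of the open amber conical flask: a straight upright cylinder 36 mm across, 34 mm long, from 19 mm below to 15 mm above this point, which lies on the flask's axis 90 mm above its underside. Grip here to lift. The flask is 105 mm high, 66 mm across at the foot, tapering from 8 mm up to the neck at 71 mm; z is the axis, up; the white patch is on its -x side. 160 g or so
- flask_mouth (a point): centre of the flask's rim, 105 mm above its underside, on the axis; the bore is 30 mm wide and open for the stopper's whole length. Same axes as flask_neck
- flask_patch (a point): centre of the white marking patch on the flask's conical side, 40 mm above its underside and 25 mm from its axis; it faces along the flask's -x axis (slightly upwards). The patch is about 50 x 36 mm
- flask_rack: fixed grey plate 100 x 220 mm, 18 mm high, with two round nests 70 mm wide and 10 mm deep, centres 58 mm either side of the middle along its y; the amber flask stands in one and the green one in the other; origin at the centre of the underside
- closed_flask_centre (a point): centre of the neighbouring green flask, half-way up (55 mm above its underside): same outline as the amber one, already closed with a black stopper (125 mm high in all); leave it alone
- inspection_camera: fixed inspection camera on a stand: aluminium base plate 110 mm wide (x) and 10 mm thick, reaching from y = -55 to +235 mm; origin on the underside of the plate right under the centre of the black ring mark (40 mm across). A post of 185 mm height stands at y = +195 mm; the camera on it looks level along -y, its lens axis 150 mm above the work surface, over the ring mark
- lens (a point): centre of the lens front (inside a white ring light 54 mm across), 115 mm along the camera's +y from the ring mark's centre and 150 mm above the work surface; the camera's top is 35 mm higher
- focus (a point): point in the air on the lens axis, 150 mm above the work surface, vertically above the centre of the ring mark; axes as inspection_camera (+y points to the lens). The flask's axis shall pass through here, patch facing +y
- grease_tin: white grease tin 53 mm across, 26 mm high, a bystander; origin at its underside
- vial: sample vial with blue cap, 23 mm across, 48 mm high, a bystander; origin at its underside
- pen: white and blue pen, 145 mm long, lying near the front edge, a bystander; origin at its underside
- gauge_block: steel gauge block 9 x 35 x 30 mm standing on edge, a bystander; origin at its underside
Not all that is in view belongs to the job. Leave any yellow look-alike of the part that bears flask_neck alone.

How it is judged:
On the way:
1. the stopper is fully home in the flask's mouth and let go, the flask still standing in its nest (distance between stopper_shoulder and flask_mouth below 0.005 m and angle between the z axis of stopper_shoulder and the z axis of flask_mouth, either way round below 0.1 rad and contact force between the fingers and stopper below 0.1 N and distance of flask_mouth from where it was at the start of the episode below 0.012 m), for 0.2 s.
At the end, for the whole second after the job is handed in: Flask held still in the fingers, clear of camera and rack: axis within 18 mm of the ring mark, patch within 15 mm of lens height and turned to the lens within 0.3 rad, upright within 0.12 rad; stopper home (collar to rim within 5 mm, straight within 0.1 rad) (distance between stopper_shoulder and flask_mouth below 0.005 m and angle between the z axis of stopper_shoulder and the z axis of flask_mouth, either way round below 0.1 rad and horizontal distance between flask_neck and focus below 0.018 m and z of flask_patch in the frame of focus between -0.015 and 0.015 m and y of flask_patch in the frame of focus above 0.002 m and angle between the x axis of flask_patch and the y axis of focus, either way round below 0.3 rad and angle between flask_neck's own z axis and vertical below 0.12 rad and contact force between the fingers and flask above 1 N and linear speed of flask below 0.02 m/s and contact force between flask and flask_rack below 0.1 N and contact force between flask and inspection_camera below 0.1 N); the arm keeps its last pose, push and grip.
It fails at once if the flask is tipped by more than 0.4 rad (angle between flask_neck's own z axis and vertical above 0.4 rad).
It fails at once if the camera or its stand is touched with more than 1 N (contact force between any of the arm, the fingers, flask and inspection_camera above 1 N).
It fails at once if the closed flask is moved by more than 15 mm (distance of closed_flask_centre from where it was at the start of the episode above 0.015 m).
It fails at once if a bystander is moved by more than 20 mm (distance of any of grease_tin, vial, pen, gauge_block from where it was at the start of the episode above 0.02 m).
It also fails if it takes over 61 s, if anything falls off the work surface, if the arm or the gripper's body presses on something with over 40 N, if the wrist force passes 120 N, or if a joint passes its speed limit or range.

## Robot

A 7-joint arm with a two-finger parallel gripper is mounted at the origin on a cart in front of the work surface, level with it; the furniture and walls round the work are solid. World frame = base frame: x ahead of the robot, y to its left, z up, the work surface at z = 0. Lengths are in m, angles in rad, forces in N, time in s.
With the tool pointing down it reaches from about 0.35 to 0.9 m from the base axis. Payload 8.1 kg.
Tool frame: the origin (TCP) lies on the centre line of the jaws, within the pads' length; the fingertips stand 22 mm ahead of it and the grasp point (between the pads) lies 3 mm ahead of it (r.tips_ahead is the z of the fingertips in the tool frame, in m); z points along the fingers, y is the direction in which the jaws open and shut (so a half turn about z gives the same grasp; the last joint's range is limited). The gripper opens to 92 mm and grips with 3 to 60 N. Pads are 19 mm wide; open, the fingers measure 130 mm over their backs; the gripper's body (75 mm by 190 mm) begins 47 mm behind the grasp point.
Start: joints at [1.028, 0.434, 0.025, 1.573, -0.012, 1.134, -0.075], TCP at [0.266, -0.566, 0.249] pointing down, gripper open.
Joint ranges: [-2.62, 2.62], [-0.44, 2.09], [-1.27, 1.32], [0.08, 2.57], [-1.32, 4.46], [0.12, 2], [-2.74, 2.74]. Speed limits (rad/s): [2.22, 2.22, 3.01, 3.01, 3.14, 3.14, 3.14].

## Interface

Orientations are given as a unit quaternion [x, y, z, w].
In Python, from workcell import r gives the robot as it stands.
- The arm moves only by the shell command python3 -m creep 'ROWS' [FORCE]. ROWS is JSON, a list of rows, each a list of 3 entries, a list of its own where there are three numbers: the shift along the tool's x, y, z as a fraction of full scale, then the turn, a rotation vector about the tool's x, y, z as a fraction of full scale, then the closure, from -1 (fully open) to 1 (shut). In form: [[[tx, ty, tz], [rx, ry, rz], jaw], ...]. A call has 1 to 8 rows; each row is the pose to reach, as a shift and turn from the pose commanded when the call began, along the tool's axes at that moment; what a row does not reach only later rows make up. Full scale, the value 1, is 600 mm for a shift and 90 degrees for a turn. A row lasts 1/8 s, in which the tool goes at most 62.5 mm and 10.7 degrees, less where a joint would pass 70% of its speed; a pose out of reach is approached as far as the arm can. A call with a number of a shift or a turn outside -1 to 1 is refused whole. A call with a gripper value outside its range is refused whole. The fingers move at their own pace and stop on an object; FORCE is the grip in N (left out, the last holds). Time passes only in rows, so rows that repeat a pose let the fingers close. It gives the time, the measured TCP pose, the force and the opening at its end, in the units of the state.
- r.sense(): the state, without advancing time (a new reading comes with each control period).
- r.grab_frame(name): name is "scene" or "top" or "wrist"; returns a dict with "frame" (384x512x3 uint8, red, green, blue), "mtx" (3x3 intrinsics, pixels), "R" (3x3) and "t" (3): a world point X has camera coordinates R X + t. Camera axes: x right, y down, z forward; pixel columns grow to the right and rows downward; lengths in m; the calibration is good to about 2 mm. The wrist camera is an equidistant fisheye: a pixel r from the principal point sees the ray r / f radians off the axis. A picture is of the moment at which its call begins. There is no depth.
- r.close_job(): hands the job in, once; it reports no verdict.
Trained networks look in the newest picture that a camera, given by its name, has taken for a name from the list of things; names that differ only in an ending like _2 or _b are one class to them, and where a whole thing is asked for, a point or a joint stands for the part that bears it (a point fixed in the world has none). Each returns a list of dicts, best first, with "confidence" (0 to 1); they miss things now and then, are a little off and sometimes report something else, mostly with a low value. They report only what shows in the picture. A call takes as long as a camera call. They do not tell look-alikes from the thing itself.
- r.outline_of(thing, camera): "region" (384x512 bool, what is visible of it).
- r.place_of(thing, camera): "xyz" ([x, y, z] in m, in world coordinates, good to about 4 mm: a listed point, or the origin of a listed thing).
The state is a dict: "time_s": time; "joint_positions": joint angles; "joint_velocities": joint speeds; "joint_torque": joint torques, N m; "tcp_pos": TCP position; "ee_rot": TCP orientation; "wrist_force": force on the tool from outside, world axes, zero at the start; "wrist_torque": the same for the moment, N m; "grip_width": finger opening in m.
Only numpy, scipy, OpenCV 4.12 (cv2) and the standard library are available. Lean on these libraries where they do the work, as an engineer would, in place of code of your own. Each camera call takes 0.05 s, during which the arm holds its last target.

## Working session

There is one attempt and no reset: what is moved stays moved. The work goes in short steps, Python scripts to look and compute and a shell command to move; the robot and the scene stay as the last step left them, time stands still between calls to the robot, and variables do not carry over. Pictures are saved under pics/ and viewed, and the job is handed in when it is done.

```bash
ls; mkdir -p pics
python3 - <<'E'
from workcell import r
import cv2
s=r.sense()
for k,v in s.items(): print(k,v)
print(r.tips_ahead)
for c in ("scene","top","wrist"):
    f=r.grab_frame(c)
    cv2.imwrite(f"pics/{c}0.png",f["frame"][:,:,::-1])
    print(c,f["mtx"],f["R"],f["t"])
things=["stopper_knob","stopper_shoulder","stopper_stand","flask_neck","flask_mouth","flask_patch","flask_rack","closed_flask_centre","inspection_camera","lens","focus","grease_tin","vial","pen","gauge_block"]
for t in things:
    for c in ("scene","top"):
        print(t,c,[(round(d["confidence"],2),[round(float(x),3) for x in d["xyz"]]) for d in r.place_of(t,c)][:4])
print(r.sense()["time_s"])
E
```

```text
pics
time_s 0.0
joint_positions [ 1.02839214  0.43524067  0.02496049  1.57410163 -0.01159681  1.13399964
 -0.07508027]
joint_velocities [ 2.64792078e-04 -1.04746441e-03 -7.84833110e-04 -5.91715770e-05
  1.57329588e-03 -1.24093225e-03 -2.69341273e-04]
joint_torque [-5.81720287e-04 -6.67851663e+01  9.84916762e-01 -3.14461219e+01
 -6.05734158e-02  4.28639946e-02  1.54954964e-04]
tcp_pos [ 0.26585234 -0.56510647  0.24793206]
ee_rot [ 9.75922582e-01  2.18115728e-01 -2.44221187e-04 -7.64118344e-04]
wrist_force [ 0.11903007 -0.78668646  0.00205492]
wrist_torque [ 0.00779031 -0.02164389 -0.01479764]
grip_width 0.09189957386916725
0.022
scene [[405.77001377   0.         258.75366317]
 [  0.         405.77001377 194.48181653]
 [  0.           0.           1.        ]] [[-0.89898494 -0.43784805  0.01073141]
 [-0.2630948   0.52027037 -0.81246531]
 [ 0.35015311 -0.73321745 -0.58291077]] [0.52553833 0.16208126 1.32813118]
top [[448.92268968   0.         261.21325031]
 [  0.         448.92268968 190.48257013]
 [  0.           0.           1.        ]] [[-0.00855746 -0.99995701 -0.00357176]
 [-0.988
[... 1923 characters left out ...]
 -0.005])]
inspection_camera top [(0.72, [0.527, 0.322, 0.004])]
lens scene [(0.82, [0.52, 0.443, 0.151]), (0.66, [0.557, -0.021, 0.042])]
lens top [(0.66, [0.52, 0.439, 0.148])]
focus scene []
focus top [(0.77, [0.527, 0.324, 0.152])]
grease_tin scene [(0.49, [0.713, 0.072, 0.001])]
grease_tin top [(0.58, [0.716, 0.071, -0.001])]
vial scene [(0.49, [0.706, -0.043, -0.002])]
vial top [(0.64, [0.704, -0.048, 0.001]), (0.3, [0.503, -0.216, -0.001])]
pen scene [(0.61, [0.382, 0.05, 0.001])]
pen top [(0.65, [0.38, 0.049, -0.001]), (0.24, [0.503, -0.216, -0.001])]
gauge_block scene [(0.52, [0.69, -0.122, 0.007])]
gauge_block top [(0.58, [0.524, 0.326, 0.152]), (0.37, [0.686, -0.12, -0.002])]
1.65
```

View pics/scene0.png

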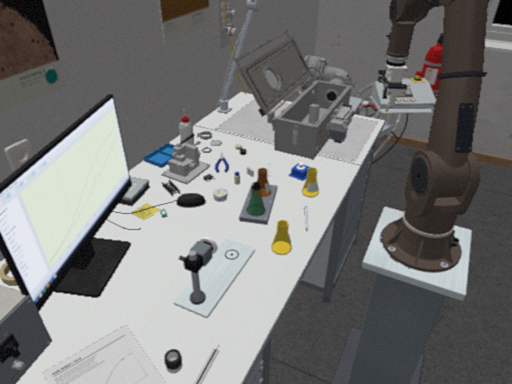

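View pics/top0.png

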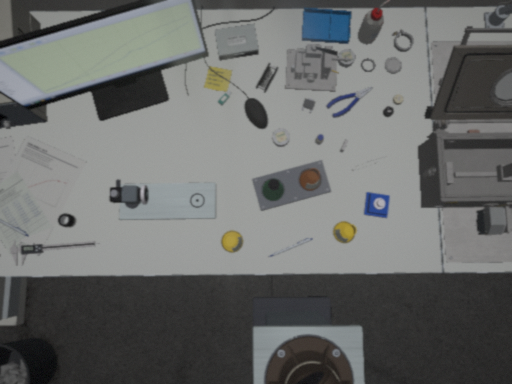

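View pics/wrist0.png

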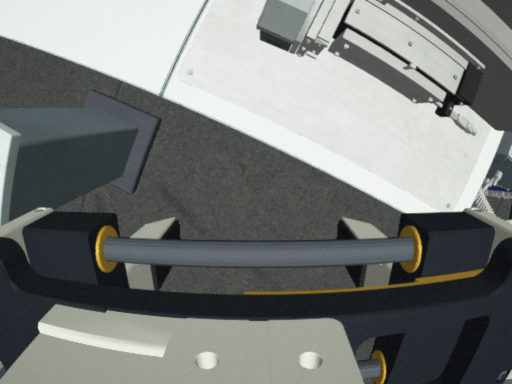

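Run:
```python
import cv2,numpy as np
a=cv2.imread("pics/top0.png"); b=cv2.imread("pics/scene0.png")
c=cv2.resize(a[130:270,90:410],None,fx=2.5,fy=2.5,interpolation=cv2.INTER_CUBIC)
cv2.imwrite("pics/topcrop.png",c); print(c.shape)
c=cv2.resize(b[150:320,160:340],None,fx=3.5,fy=3.5,interpolation=cv2.INTER_CUBIC)
cv2.imwrite("pics/scenecrop.png",c[:600]); print(c.shape)
```

```text
(350, 800, 3)
(595, 630, 3)
```

View pics/topcrop.png

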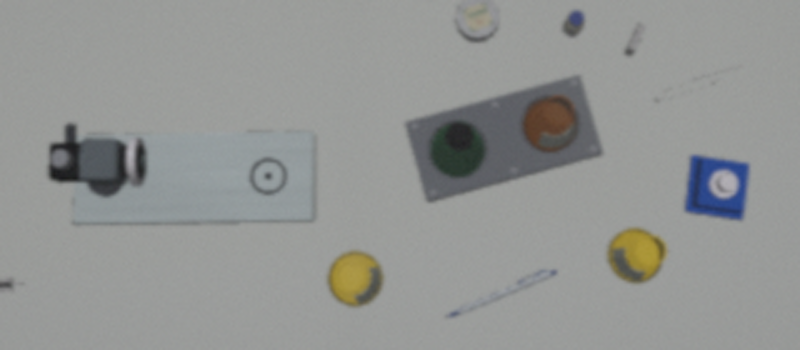

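View pics/scenecrop.png

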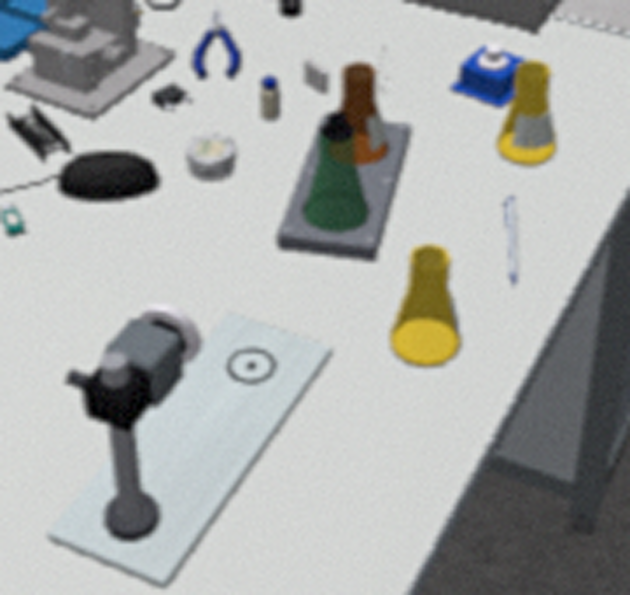

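```bash
cat > h.py <<'E'
from workcell import r
import numpy as np, cv2
from scipy.spatial.transform import Rotation as Ro
def ray(f,uv,fish=False):
    K=f["mtx"]; d=np.array([(uv[0]-K[0,2])/K[0,0],(uv[1]-K[1,2])/K[1,1],1.])
    if fish:
        x,y=d[:2]; th=np.hypot(x,y); d=np.array([x/th*np.sin(th),y/th*np.sin(th),np.cos(th)]) if th>1e-9 else d
    R=np.array(f["R"]);t=np.array(f["t"])
    return -R.T@t, R.T@d
def onz(f,uv,z,fish=False):
    o,d=ray(f,uv,fish); return o+d*(z-o[2])/d[2]
def proj(f,X,fish=False):
    c=f["R"]@np.array(X)+f["t"]; K=f["mtx"]
    if fish:
        rr=np.hypot(c[0],c[1]); th=np.arctan2(rr,c[2]); p=c[:2]/max(rr,1e-9)*th
    else: p=c[:2]/c[2]
    return p*[K[0,0],K[1,1]]+K[:2,2]
def go(target,yaw):
    """tool x axis at world yaw, pointing down; prints tool-frame fractions"""
    s=r.sense(); p=np.array(s["tcp_pos"]); R=Ro.from_quat(s["ee_rot"])
    T=Ro.from_matrix(np.array([[np.cos(yaw),np.sin(yaw),0],[np.sin(yaw),-np.cos(yaw),0],[0,0,-1.]]))
    d=R.inv().apply(np.array(target)-p); rv=(R.inv()*T).as_rotvec()
    x=R.as_matrix()[:,0]
    print("t",s["time_s"],"tcp",p.round(4),"yaw",np.arctan2(x[1],x[0]).round(4),"F",np.round(s["wrist_force"],2),"w",round(s["grip_width"],4))
    print("shift",(d/0.6).round(4),"mm",(d*1000).round(1),"turn",(rv/(np.pi/2)).round(4),"rows>=",max(np.linalg.norm(d)/.0625,np.degrees(np.linalg.norm(rv))/10.7).round(1))
E
python3 - <<'E'
from h import *
f=r.grab_frame("top")
def c(u,v): return (90+(u-.75)/2.5,130+(v-.75)/2.5)
print("ring",onz(f,c(268,176),.010).round(4))
P=[onz(f,c(*q),.010).round(4) for q in [(315,131),(315,220),(72,223)]]
print(P); e=P[1]-P[2]; print("cam -y yaw",np.arctan2(e[1],e[0]), "x edge",P[0]-P[1])
Q=[onz(f,c(*q),.018).round(4) for q in [(406,122),(579,76),(602,154),(429,201)]]
print("rack corners",Q,"centre",np.mean(Q,0)); e=Q[0]-Q[1]; e2=Q[3]-Q[2]
for q in(e,e2): print("rack y yaw-90",np.arctan2(-q[0],q[1]))
print("knob",onz(f,c(724,183),.054).round(4))
for thing,z in (("stopper_knob",.046),("flask_neck",.09),("inspection_camera",0)):
  for cam in("top","scene"):
    for o in r.outline_of(thing,cam)[:4]:
        m=o["region"]; ys,xs=np.nonzero(m); print(thing,cam,round(o["confidence"],2),m.sum(),xs.mean().round(1),ys.mean().round(1),(xs.min(),xs.max(),ys.min(),ys.max()))
E
```

```text
ring [0.5238 0.3253 0.01  ]
[array([0.5783, 0.269 , 0.01  ]), array([0.4701, 0.2683, 0.01  ]), array([0.469 , 0.5599, 0.01  ])]
cam -y yaw -1.5670240538788724 x edge [0.1082 0.0007 0.    ]
rack corners [array([0.587 , 0.1583, 0.018 ]), array([ 0.6417, -0.0521,  0.018 ]), array([ 0.5458, -0.077 ,  0.018 ]), array([0.4909, 0.1313, 0.018 ])] centre [0.56635  0.040125 0.018   ]
rack y yaw-90 0.2543502508585633
rack y yaw-90 0.2577017689202812
knob [ 0.5051 -0.2124  0.054 ]
stopper_knob top 0.63 95 379.0 203.1 (np.int64(374), np.int64(384), np.int64(198), np.int64(208))
stopper_knob top 0.38 3571 164.6 200.5 (np.int64(110), np.int64(215), np.int64(181), np.int64(219))
flask_neck top 0.92 409 344.4 231.5 (np.int64(333), np.int64(356), np.int64(221), np.int64(243))
flask_neck top 0.71 391 310.1 179.1 (np.int64(299), np.int64(320), np.int64(168), np.int64(190))
flask_neck top 0.54 389 231.8 241.2 (np.int64(221), np.int64(242), np.int64(230), np.int64(252))
flask_neck scene 0.89 536 281.3 237.9 (np.int64(271), np.int64(290), np.int64(219), np.int64(254))
flask_neck scene 0.76 338 310.5 183.5 (np.int64(302), np.int64(317), np.int64(167), np.int64(196))
flask_neck scene 0.63 251 263.0 181.7 (np.int64(257), np.int64(269), np.int64(168), np.int64(196))
flask_neck scene 0.32 174 298.4 172.9 (np.int64(290), np.int64(306), np.int64(165), np.int64(180))
inspection_camera top 0.71 3641 164.7 200.4 (np.int64(110), np.int64(215), np.int64(180), np.int64(219))
inspection_camera top 0.59 354 310.0 179.4 (np.int64(300), np.int64(320), np.int64(169), np.int64(190))
inspection_camera scene 0.67 3548 210.6 273.4 (np.int64(173), np.int64(253), np.int64(237), np.int64(317))
inspection_camera scene 0.62 21 299.9 166.3 (np.int64(298), np.int64(302), np.int64(164), np.int64(168))
inspection_camera scene 0.17 421 255.5 201.0 (np.int64(247), np.int64(264), np.int64(182), np.int64(215))
```

Candidates for the flask in the top picture: the amber one in the rack (310,178), and two yellow look-alikes at (345,231) and (231,240). I choose (310,178): it is amber and stands in the rack beside the green one, and the crop confirms this. The stopper is the white knob on the blue stand at (379,203). It could be confused with the grease tin at (281,137) or the lens ring at (143,194).

Run:
```python
from h import *
go([.40,-.27,.26],1.827)
```

```text
t 2.0 tcp [ 0.2661 -0.5656  0.2488] yaw 0.4397 F [-0.89 -0.31  0.15] w 0.0918
shift [ 0.4117 -0.3507 -0.0188] mm [ 247.  -210.4  -11.3] turn [ 0.      0.     -0.8832] rows>= 7.4
```

```bash
python3 -m creep '[[[0.1,-0.085,-0.005],[0,0,-0.11],-1],[[0.2,-0.17,-0.01],[0,0,-0.22],-1],[[0.28,-0.24,-0.015],[0,0,-0.33],-1],[[0.35,-0.3,-0.019],[0,0,-0.44],-1],[[0.4117,-0.3507,-0.0188],[0,0,-0.55],-1],[[0.4117,-0.3507,-0.0188],[0,0,-0.66],-1],[[0.4117,-0.3507,-0.0188],[0,0,-0.77],-1],[[0.4117,-0.3507,-0.0188],[0,0,-0.883],-1]]' 15
python3 - <<'E'
from h import *
print(r.sense()["joint_positions"])
go([.505,-.2145,.20],1.827)
E
```

```text
time_s: 3.0
tcp_pos: [0.4002, -0.2697, 0.2602]
ee_rot: [0.609, 0.794, -0.0, 0.0]
wrist_force: [-0.2, -0.7, -0.3]
grip_width: 0.0917
[ 0.79024998  0.22130402 -0.36722301  1.86856936  0.09037532  1.06740455
  0.65000819]
t 3.0 tcp [ 0.4002 -0.2697  0.2602] yaw 1.8332 F [-0.19 -0.72 -0.32] w 0.0917
shift [0.0436 0.1926 0.1003] mm [ 26.2 115.6  60.2] turn [0.0001 0.0003 0.004 ] rows>= 2.1
```

```bash
python3 -m creep '[[[0.015,0.065,0.03],[0,0,0.001],-1],[[0.03,0.13,0.07],[0,0,0.002],-1],[[0.0436,0.1926,0.1],[0,0,0.004],-1],[[0.0436,0.1926,0.1],[0,0,0.004],-1]]'
python3 - <<'E'
from h import *
f=r.grab_frame("wrist"); cv2.imwrite("pics/w1.png",f["frame"][:,:,::-1])
for t in("stopper_knob","stopper_shoulder","stopper_stand","flask_patch","flask_mouth"):
    print(t,[(round(d["confidence"],2),np.round(d["xyz"],4)) for d in r.place_of(t,"wrist")][:3])
print(proj(f,[.505,-.2145,.054],True),np.array(f["R"]).round(2))
for o in r.outline_of("stopper_knob","wrist"):
    m=o["region"]; ys,xs=np.nonzero(m); print(o["confidence"],m.sum(),xs.min(),xs.max(),ys.min(),ys.max())
go([.505,-.2145,.20],1.827)
E
```

```text
time_s: 3.5
tcp_pos: [0.5068, -0.2129, 0.1986]
ee_rot: [0.612, 0.791, 0.001, -0.001]
wrist_force: [0.1, -1.1, -0.2]
grip_width: 0.0918
stopper_knob []
stopper_shoulder [(0.56, array([ 0.5044, -0.2158,  0.0343]))]
stopper_stand [(0.82, array([ 0.5081, -0.2176,  0.0007]))]
flask_patch [(0.81, array([ 0.5561, -0.0235,  0.0469])), (0.65, array([ 0.4043, -0.0944,  0.04  ]))]
flask_mouth [(0.91, array([ 0.4229, -0.1174,  0.1055])), (0.9, array([ 0.582 , -0.0146,  0.112 ]))]
[254.37416506 189.47871379] [[ 0.97  0.25  0.  ]
 [ 0.24 -0.94  0.24]
 [ 0.06 -0.23 -0.97]]
0.87 833 239 271 171 202
t 3.85 tcp [ 0.5047 -0.2163  0.2006] yaw 1.819 F [-0.48 -0.22  0.1 ] w 0.0918
shift [0.0028 0.0012 0.001 ] mm [1.7 0.7 0.6] turn [ 0.0002  0.0006 -0.0051] rows>= 0.0
```

View pics/w1.png

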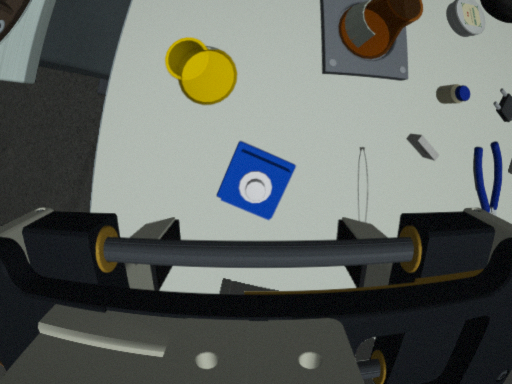

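Run:
```python
from h import *
f=r.grab_frame("wrist"); c=f["frame"][135:225,205:305]
print(r.sense()["tcp_pos"])
cv2.imwrite("pics/w2.png",cv2.resize(c,None,fx=6,fy=6,interpolation=cv2.INTER_CUBIC)[:,:,::-1])
g=f["frame"].astype(int); m=((g[...,0]>150)).astype(np.uint8); m[:135]=0;m[225:]=0;m[:,:205]=0;m[:,305:]=0
n,l,st,ce=cv2.connectedComponentsWithStats(m); 
for i in range(1,n):
    if st[i,4]>60: print(st[i],ce[i],onz(f,ce[i],.038,True).round(4),onz(f,ce[i],.054,True).round(4))
f=r.grab_frame("top"); g=f["frame"].astype(int); m=(g.min(-1)>130).astype(np.uint8); m2=np.zeros_like(m); m2[190:216,368:390]=m[190:216,368:390]
print((f["frame"][190:216,368:390].min(-1)))
```

```text
[ 0.50478313 -0.21617013  0.20055911]
[ 205  135  100   90 5154] [251.96274738 181.65987582] [ 0.4996 -0.2153  0.038 ] [ 0.499  -0.2119  0.054 ]
[243 168  32  31 727] [258.31361761 183.40577717] [ 0.5063 -0.2154  0.038 ] [ 0.5054 -0.212   0.054 ]
[[160 159 159 158 158 159 158 159 160 161 159 159 159 159 159 158 160 159
  155 141 106  76]
 [145 147 148 152 156 156 158 160 159 158 156 158 160 159 160 158 159 159
  159 152 127  85]
 [ 93  99 110 120 130 140 144 146 148 151 153 155 158 159 159 158 160 160
  158 156 137  97]
 [ 53  55  63  70  77  88  94  99 111 119 122 128 140 146 144 147 152 154
  156 155 140 106]
 [ 41  42  42  42  44  46  51  52  63  69  72  75  87  94  97 111 119 130
  138 143 138 117]
 [ 44  38  42  41  42  44  40  43  46  43  43  46  45  48  54  59  70  76
   84  88  95  97]
 [ 41  39  38  44  43  43  44  43  43  45  44  45  48  43  41  41  41  41
   42  47  56  80]
 [ 41  40  40  40  40  43  42  47  57  71  80  86  88  71  54  46  42  37
   38  43  56  94]
 [ 40  37  39  43  41  45  51  74 105 126 139 144 141 122  95  67  45  41
   40  45  61 103]
 [ 40  36  43  4
[... 865 characters left out ...]
8 162 160 147 119  86  57  45
   46  68 112 149]
 [ 41  41  44  42  44  43  46  47  62  84  99 101 102  90  68  50  41  41
   46  75 119 151]
 [ 37  43  47  44  45  45  45  45  42  45  48  54  51  47  46  43  43  42
   49  82 123 153]
 [ 38  43  42  44  44  43  42  45  45  41  44  45  42  44  39  40  41  41
   51  86 130 153]
 [ 40  41  41  39  40  41  41  40  41  41  42  43  39  43  43  39  40  39
   52  90 132 153]
 [ 42  43  42  42  42  42  41  37  39  38  38  37  38  38  39  38  40  43
   54  96 136 153]
 [ 57  54  49  48  46  43  42  43  39  42  41  39  38  38  34  35  38  41
   58 105 146 157]
 [104  94  89  88  84  76  68  59  52  46  43  44  43  43  42  40  38  43
   65 112 147 156]]
```

View pics/w2.png

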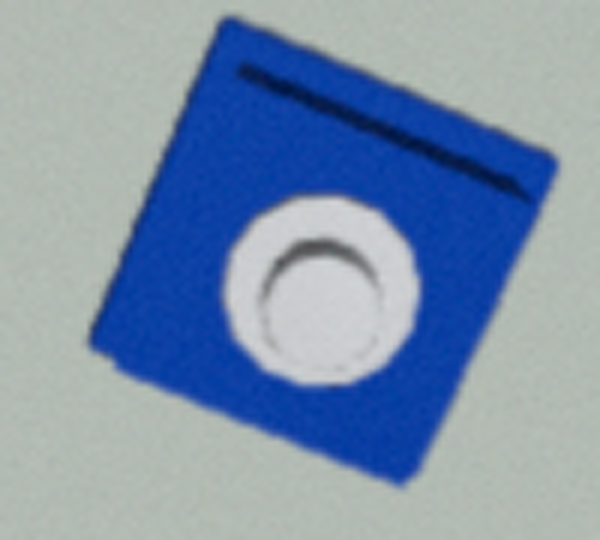

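Run:
```python
from h import *
f=r.grab_frame("wrist"); print(onz(f,(258.3,186),.054,True)); f=r.grab_frame("top"); print(onz(f,(379.2,203.0),.038))
go([.506,-.2153,.063],1.827)
```

```text
[ 0.50618868 -0.21417241  0.054     ]
[ 0.50670243 -0.2162932   0.038     ]
t 4.05 tcp [ 0.505  -0.2158  0.2003] yaw 1.8198 F [-0.22  0.42 -0.63] w 0.0919
shift [0.0005 0.0017 0.2289] mm [  0.3   1.  137.3] turn [ 0.0002  0.0003 -0.0046] rows>= 2.2
```

```bash
python3 -m creep '[[[0.0005,0.002,0.06],[0,0,-0.004],-0.4],[[0.0005,0.002,0.13],[0,0,-0.004],-0.4],[[0.0005,0.002,0.19],[0,0,-0.004],-0.4],[[0.0005,0.002,0.21],[0,0,-0.004],-0.4],[[0.0005,0.002,0.228],[0,0,-0.004],-0.4],[[0.0005,0.002,0.228],[0,0,-0.004],-0.4]]' 15
python3 - <<'E'
from h import *
go([.506,-.2153,.063],1.827)
f=r.grab_frame("wrist"); cv2.imwrite("pics/w3.png",f["frame"][:,:,::-1])
E
```

```text
time_s: 4.8
tcp_pos: [0.5065, -0.2149, 0.0635]
ee_rot: [0.611, 0.792, 0.0, 0.0]
wrist_force: [-0.4, -0.3, 0.2]
grip_width: 0.0643
t 4.8 tcp [ 0.5065 -0.2149  0.0635] yaw 1.8267 F [-0.41 -0.35  0.23] w 0.0643
shift [-0.0004 -0.001   0.0008] mm [-0.2 -0.6  0.5] turn [ 0.0002  0.0002 -0.0002] rows>= 0.0
```

View pics/w3.png

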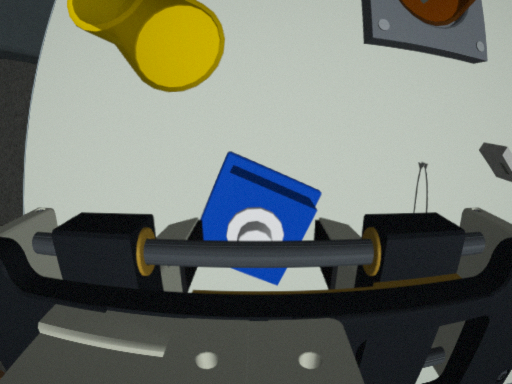

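Fingers straddle the knob (about 256,238) symmetrically. Closing.

```bash
python3 -m creep '[[[0,0,0],[0,0,0],1],[[0,0,0],[0,0,0],1],[[0,0,0],[0,0,0],1],[[0,0,0],[0,0,0],1],[[0,0,0],[0,0,0],1],[[0,0,0],[0,0,0],1]]' 15
python3 - <<'E'
from h import *
go([.506,-.2153,.20],1.827)
E
```

```text
time_s: 5.6
tcp_pos: [0.5062, -0.2149, 0.0632]
ee_rot: [0.611, 0.792, -0.0, -0.0]
wrist_force: [-0.5, -1.0, 1.6]
grip_width: 0.019
t 5.6 tcp [ 0.5062 -0.2149  0.0632] yaw 1.8267 F [-0.47 -1.01  1.65] w 0.019
shift [-0.0006 -0.0005 -0.228 ] mm [  -0.4   -0.3 -136.8] turn [-0.0002 -0.     -0.0002] rows>= 2.2
```

```bash
python3 -m creep '[[[0,0,-0.03],[0,0,0],1],[[0,0,-0.08],[0,0,0],1],[[0,0,-0.14],[0,0,0],1],[[0,0,-0.2],[0,0,0],1],[[0,0,-0.26],[0,0,0],1],[[0,0,-0.28],[0,0,0],1],[[0,0,-0.28],[0,0,0],1]]' 15
python3 - <<'E'
from h import *
go([.5815,-.016,.23],1.827)
f=r.grab_frame("wrist"); cv2.imwrite("pics/w4.png",f["frame"][:,:,::-1])
for c in("wrist","scene"):
  for t in("stopper_knob","stopper_shoulder","flask_patch","flask_mouth"):
    print(c,t,[(round(d["confidence"],2),np.round(d["xyz"],4)) for d in r.place_of(t,c)][:3])
E
```

```text
time_s: 6.48
tcp_pos: [0.5066, -0.2149, 0.232]
ee_rot: [0.611, 0.792, 0.0, 0.001]
wrist_force: [-0.4, 0.2, -0.7]
grip_width: 0.0196
t 6.475 tcp [ 0.5066 -0.2149  0.232 ] yaw 1.8266 F [-0.37  0.23 -0.68] w 0.0196
shift [0.2891 0.2047 0.0033] mm [173.5 122.8   2. ] turn [ 0.0008  0.0007 -0.0002] rows>= 3.4
wrist stopper_knob [(0.87, array([ 0.5046, -0.2152,  0.2177]))]
wrist stopper_shoulder [(0.75, array([ 0.5092, -0.2164,  0.201 ]))]
wrist flask_patch [(0.81, array([ 0.5587, -0.0258,  0.0449]))]
wrist flask_mouth [(0.78, array([ 0.4244, -0.1182,  0.1027])), (0.2, array([ 0.5037, -0.2149,  0.216 ]))]
scene stopper_knob [(0.43, array([ 0.5058, -0.215 ,  0.0483])), (0.33, array([ 0.7071, -0.0469,  0.0031]))]
scene stopper_shoulder [(0.45, array([ 0.5087, -0.2153,  0.0314]))]
scene flask_patch [(0.87, array([0.3873, 0.202 , 0.0419])), (0.76, array([ 0.5584, -0.0234,  0.0409])), (0.55, array([ 0.4078, -0.0993,  0.0418]))]
scene flask_mouth [(0.9, array([ 0.4183, -0.1147,  0.1028])), (0.57, array([0.3997, 0.2243, 0.1071])), (0.56, array([ 0.583 , -0.0178,  0.1124]))]
```

View pics/w4.png

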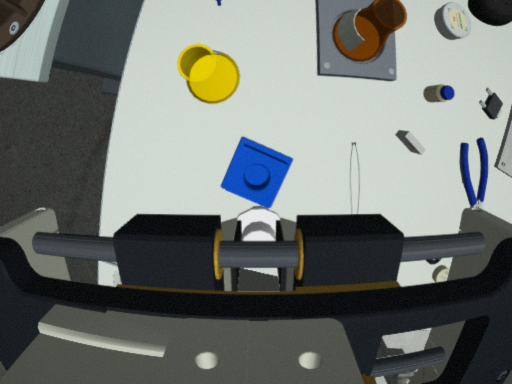

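The stopper is held (collar at about 258,220) and its hole in the stand is empty. Moving to the flask.

```bash
python3 -m creep '[[[0.04,0.03,0],[0,0,0],1],[[0.11,0.08,0],[0,0,0],1],[[0.19,0.135,0],[0,0,0],1],[[0.26,0.185,0],[0,0,0],1],[[0.289,0.2047,0.0],[0,0,0],1],[[0.289,0.2047,0.0],[0,0,0],1],[[0.289,0.2047,0.0],[0,0,0],1]]'
python3 - <<'E'
from h import *
go([.5815,-.016,.23],1.827)
f=r.grab_frame("wrist"); cv2.imwrite("pics/w5.png",f["frame"][:,:,::-1])
g=r.grab_frame("top"); cv2.imwrite("pics/t5.png",cv2.resize(g["frame"][130:230,240:370],None,fx=6,fy=6,interpolation=cv2.INTER_CUBIC)[:,:,::-1])
s=r.grab_frame("scene"); cv2.imwrite("pics/s5.png",cv2.resize(s["frame"][120:220,200:330],None,fx=6,fy=6,interpolation=cv2.INTER_CUBIC)[:,:,::-1])
for c in("wrist","scene","top"):
  for t in("stopper_knob","stopper_shoulder","flask_patch","flask_mouth","flask_neck"):
    print(c,t,[(round(d["confidence"],2),np.round(d["xyz"],4)) for d in r.place_of(t,c)][:3])
E
```

```text
time_s: 7.8
tcp_pos: [0.5808, -0.0182, 0.2309]
ee_rot: [0.612, 0.791, -0.001, 0.0]
wrist_force: [0.3, -0.5, -1.4]
grip_width: 0.0192
t 7.8 tcp [ 0.5808 -0.0182  0.2309] yaw 1.8246 F [ 0.34 -0.52 -1.4 ] w 0.0192
shift [0.0033 0.002  0.0015] mm [2.  1.2 0.9] turn [-0.0007  0.0007 -0.0016] rows>= 0.0
wrist stopper_knob [(0.92, array([ 0.5775, -0.0204,  0.2138]))]
wrist stopper_shoulder [(0.93, array([ 0.5808, -0.0181,  0.2039]))]
wrist flask_patch [(0.59, array([ 0.5589, -0.0228,  0.0463])), (0.55, array([ 0.4073, -0.0948,  0.0373])), (0.55, array([ 0.712 ,  0.0689, -0.0029]))]
wrist flask_mouth [(0.82, array([ 0.5813, -0.016 ,  0.1099])), (0.64, array([ 0.4271, -0.1171,  0.1015]))]
wrist flask_neck [(0.97, array([ 0.4246, -0.1145,  0.0914])), (0.7, array([ 0.5785, -0.0179,  0.1014]))]
scene stopper_knob [(0.47, array([ 0.3806,  0.0499, -0.0011])), (0.44, array([ 0.5818, -0.0178,  0.2144]))]
scene stopper_shoulder [(0.49, array([ 0.5864, -0.0167,  0.2016]))]
scene flask_patch [(0.72, array([0.3889, 0.2038, 0.042 ])), (0.57, array([ 0.557 , -0.0233,  0.0455]))]
scene flask_mouth [(0.85, array([ 0.5859, -0.0182,  0.1115])), (0.82, array([ 0.4175, -0.1164,  0.1033])), (0.71, array([0.4009, 0.2214, 0.1079]))]
scene flask_neck [(0.83, array([ 0.5831, -0.0148,  0.0985])), (0.78, array([0.3976, 0.22  , 0.0861])), (0.54, array([ 0.422, -0.113,  0.091]))]
top stopper_knob [(0.7, array([0.526 , 0.3232, 0.0026]))]
top stopper_shoulder []
top flask_patch [(0.68, array([ 0.4049, -0.0957,  0.0384])), (0.6, array([0.387 , 0.1973, 0.042 ])), (0.52, array([ 0.5566, -0.024 ,  0.0405]))]
top flask_mouth [(0.83, array([ 0.5792, -0.0147,  0.1126])), (0.8, array([0.4021, 0.2206, 0.1018])), (0.7, array([ 0.4261, -0.1126,  0.1016]))]
top flask_neck [(0.85, array([0.3984, 0.2226, 0.0919])), (0.73, array([ 0.58  , -0.0189,  0.0973])), (0.65, array([ 0.4295, -0.1168,  0.0912]))]
```

View pics/w5.png

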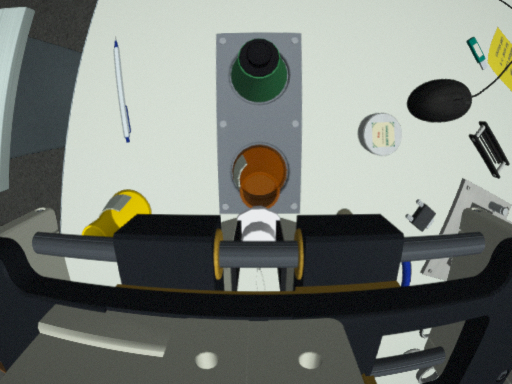

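View pics/s5.png

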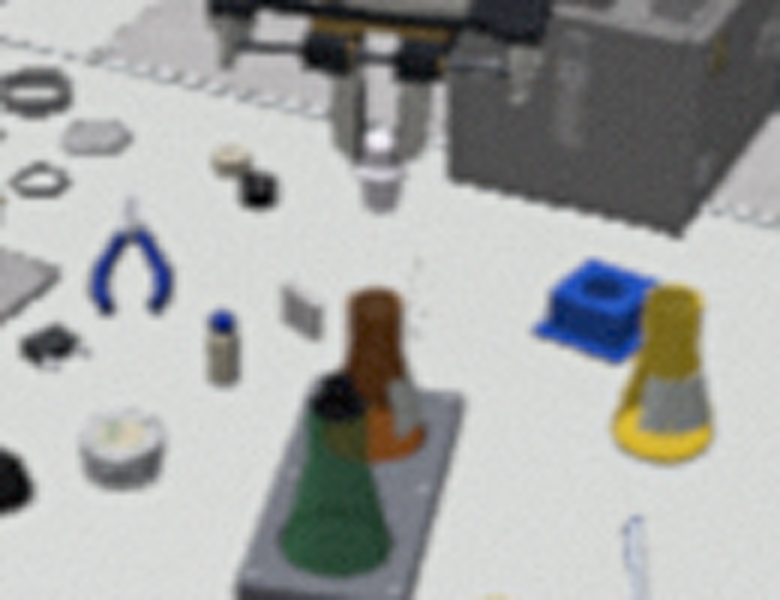

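Run:
```python
from h import *
go([.5812,-.0164,.174],1.827)
```

```text
t 8.7 tcp [ 0.5812 -0.0159  0.2312] yaw 1.8268 F [-0.08  0.34 -1.33] w 0.0193
shift [-0.0007 -0.0003  0.0954] mm [-0.4 -0.2 57.2] turn [ 0.      0.     -0.0001] rows>= 0.9
```

```bash
python3 -m creep '[[[-0.0007,-0.0003,0.03],[0,0,0],1],[[-0.0007,-0.0003,0.07],[0,0,0],1],[[-0.0007,-0.0003,0.095],[0,0,0],1],[[-0.0007,-0.0003,0.095],[0,0,0],1],[[-0.0007,-0.0003,0.095],[0,0,0],1]]'
python3 - <<'E'
from h import *
go([.5812,-.0164,.174],1.827)
f=r.grab_frame("wrist"); cv2.imwrite("pics/w6.png",cv2.resize(f["frame"][130:250,180:340],None,fx=5,fy=5,interpolation=cv2.INTER_CUBIC)[:,:,::-1])
s=r.grab_frame("scene"); cv2.imwrite("pics/s6.png",cv2.resize(s["frame"][140:210,220:310],None,fx=8,fy=8,interpolation=cv2.INTER_CUBIC)[:,:,::-1])
for n,X in (("mouth",[.5812,-.0164,.113]),("shoulder",[.5812,-.0164,.145]),("tip",[.5812,-.0164,.121]),("flaskbase",[.5812,-.0164,.008])):
    p=proj(f,X,True); q=proj(s,X); print(n,"w crop",((p-[180,130]+.5)*5-.5).round(1),"s crop",((q-[220,140]+.5)*8-.5).round(1))
E
```

```text
time_s: 9.32
tcp_pos: [0.5816, -0.0163, 0.1749]
ee_rot: [0.611, 0.792, 0.0, 0.0]
wrist_force: [-0.1, 1.0, -0.9]
grip_width: 0.0195
t 9.325 tcp [ 0.5816 -0.0163  0.1749] yaw 1.8268 F [-0.11  1.02 -0.93] w 0.0195
shift [ 0.     -0.0007  0.0015] mm [ 0.  -0.4  0.9] turn [ 0.0006  0.0001 -0.0001] rows>= 0.0
mouth w crop [378.7 428.4] s crop [338.7 239.1]
shoulder w crop [376.8 513.8] s crop [339.7 178.7]
tip w crop [378.3 447.4] s crop [338.9 224.1]
flaskbase w crop [382.4 267.1] s crop [335.3 427. ]
```

View pics/w6.png

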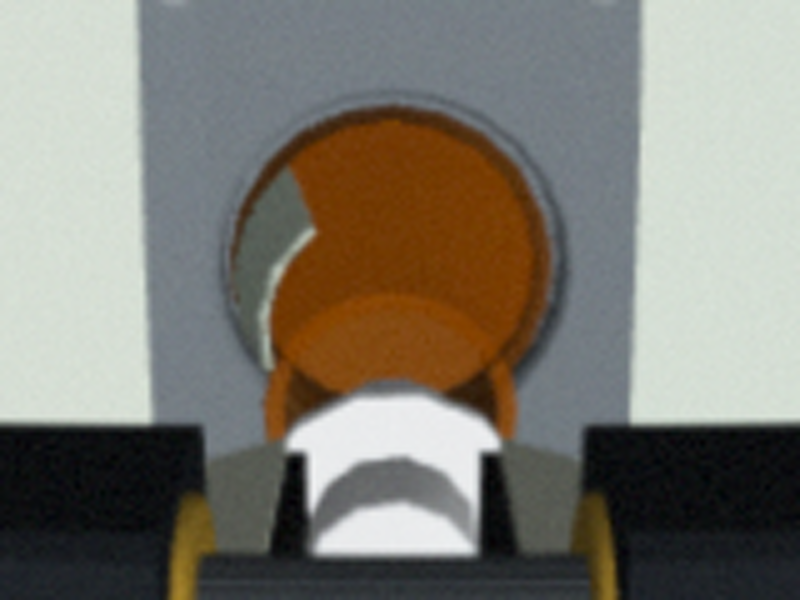

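View pics/s6.png

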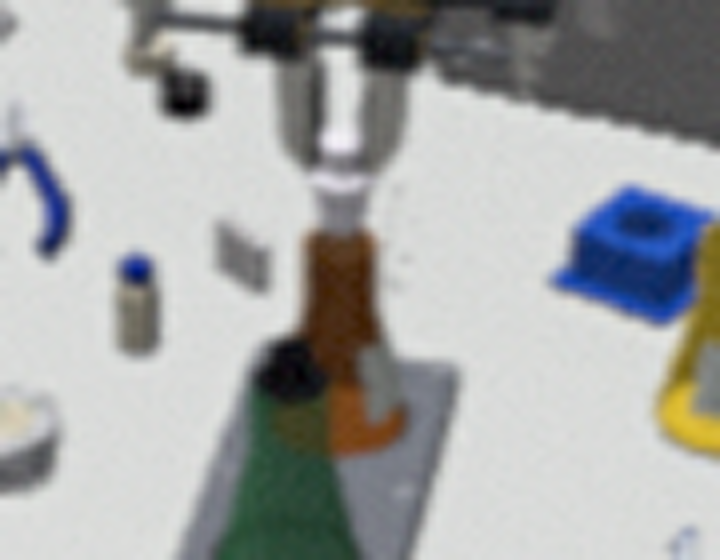

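Run:
```python
from h import *
f=r.grab_frame("wrist"); s=np.array(r.sense()["tcp_pos"]); print(s)
im=cv2.imread("pics/w6.png")
def circ(c,z,rad,col):
    for a in np.linspace(0,2*np.pi,90):
        p=(proj(f,[c[0]+rad*np.cos(a),c[1]+rad*np.sin(a),z],True)-[180,130]+.5)*5-.5
        cv2.circle(im,tuple(int(v) for v in p.round()),1,col,-1)
c=(s[0],s[1])
circ(c,.113,.018,(0,255,0)); circ(c,s[2]-.029,.017,(255,0,0)); circ(c,s[2]-.021,.010,(0,0,255)); circ(c,.016,.033,(255,255,0))
cv2.imwrite("pics/w6o.png",im)
```

```text
[ 0.58166743 -0.01637753  0.17504887]
```

View pics/w6o.png

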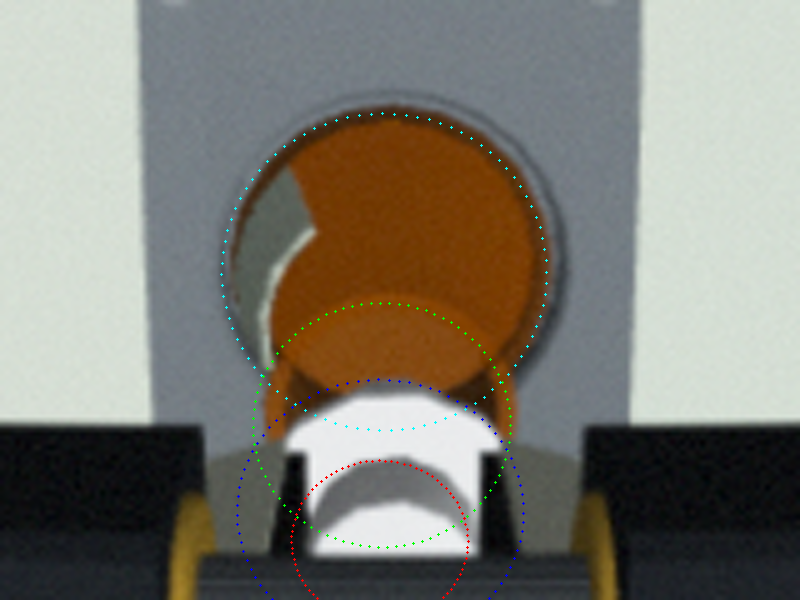

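Run:
```python
from h import *
f=r.grab_frame("wrist"); s=np.array(r.sense()["tcp_pos"]); 
def fr(z,rad,dx=0):
    a=np.linspace(0,2*np.pi,360); u=np.array([-.2535,.967])
    P=np.array([(proj(f,[s[0]+u[0]*dx+rad*np.cos(t),s[1]+u[1]*dx+rad*np.sin(t),z],True)-[180,130]+.5)*5-.5 for t in a])
    return P[:,1].min().round(1),P[P[:,1].argmin(),0].round(1)
for n,z,R in (("collar bottom",s[2]-.029,.017),("collar top",s[2]-.025,.017),("knob bottom",s[2]-.025,.010),("knob top",s[2]-.009,.010),("rim out",.113,.018),("rim in",.113,.015),("foot",.012,.033),("nest rim",.018,.035)):
    print(n,fr(z,R),"per +1mm fwd",fr(z,R,.001))
im=cv2.imread("pics/w6.png"); g=im[:,:,:].astype(int)
print(g[280:320:2,395].tolist()); print(g[370:520:5,395,1].tolist()); print(g[84:130:3,395].tolist())
```

```text
collar bottom (np.float64(379.2), np.float64(380.4)) per +1mm fwd (np.float64(370.8), np.float64(380.4))
collar top (np.float64(389.4), np.float64(380.2)) per +1mm fwd (np.float64(380.8), np.float64(380.2))
knob bottom (np.float64(448.1), np.float64(379.8)) per +1mm fwd (np.float64(439.8), np.float64(379.8))
knob top (np.float64(499.2), np.float64(378.9)) per +1mm fwd (np.float64(490.2), np.float64(378.9))
rim out (np.float64(302.7), np.float64(381.8)) per +1mm fwd (np.float64(295.6), np.float64(381.8))
rim in (np.float64(324.0), np.float64(381.7)) per +1mm fwd (np.float64(316.9), np.float64(381.7))
foot (np.float64(110.9), np.float64(384.8)) per +1mm fwd (np.float64(105.9), np.float64(384.8))
nest rim (np.float64(104.2), np.float64(384.8)) per +1mm fwd (np.float64(99.1), np.float64(384.8))
[[4, 56, 112], [1, 55, 111], [0, 55, 111], [0, 56, 112], [0, 57, 114], [0, 58, 115], [1, 60, 119], [2, 64, 126], [3, 68, 133], [3, 70, 137], [2, 70, 136], [2, 69, 135], [5, 69, 134], [9, 68, 133], [12, 69, 132], [12, 70, 131], [11, 71, 130], [10, 72, 129], [9, 72, 129], [11, 73, 130]]
[69, 76, 90, 95, 113, 168, 223, 238, 236, 235, 235, 236, 236, 235, 236, 236, 236, 197, 131, 102, 105, 104, 103, 104, 104, 108, 139, 197, 231, 236]
[[130, 122, 113], [126, 118, 112], [117, 109, 103], [113, 106, 100], [120, 113, 106], [118, 112, 107], [102, 101, 101], [69, 76, 86], [36, 52, 72], [23, 44, 69], [16, 39, 67], [15, 42, 73], [7, 56, 99], [3, 65, 120], [6, 61, 118], [5, 59, 116]]
```

```bash
python3 -m creep '[[[0.0022,0,0.0],[0,0,0],1],[[0.0022,0,0.008],[0,0,0],1],[[0.0022,0,0.018],[0,0,0],1],[[0.0022,0,0.026],[0,0,0],1],[[0.0022,0,0.034],[0,0,0],1],[[0.0022,0,0.038],[0,0,0],1],[[0.0022,0,0.038],[0,0,0],1]]'
python3 - <<'E'
from h import *
go([.5812,-.0151,.142],1.827)
E
```

```text
time_s: 10.4
tcp_pos: [0.5807, -0.0152, 0.1512]
ee_rot: [0.611, 0.792, -0.0, -0.0]
wrist_force: [-0.1, -0.0, -0.4]
grip_width: 0.019
t 10.4 tcp [ 0.5807 -0.0152  0.1512] yaw 1.8268 F [-0.11 -0.02 -0.36] w 0.019
shift [-0.0001  0.0008  0.0153] mm [-0.1  0.5  9.2] turn [-0.0002 -0.     -0.0001] rows>= 0.1
```

No contact so far, and the plug is 15 mm in. Continuing gently.

```bash
python3 -m creep '[[[0,0,0.004],[0,0,0],1],[[0,0,0.008],[0,0,0],1],[[0,0,0.012],[0,0,0],1],[[0,0,0.0145],[0,0,0],1],[[0,0,0.0165],[0,0,0],1],[[0,0,0.0175],[0,0,0],1],[[0,0,0.0175],[0,0,0],1]]'
python3 - <<'E'
from h import *
go([.5812,-.0151,.142],1.827)
E
```

```text
time_s: 11.28
tcp_pos: [0.5812, -0.0152, 0.1422]
ee_rot: [0.611, 0.792, 0.0, 0.001]
wrist_force: [-2.6, -0.1, 12.2]
grip_width: 0.0195
t 11.275 tcp [ 0.5812 -0.0152  0.1422] yaw 1.8266 F [-2.6  -0.06 12.24] w 0.0195
shift [ 0.0001 -0.      0.0003] mm [ 0.1 -0.   0.2] turn [ 0.0008  0.0005 -0.0002] rows>= 0.0
```

```bash
python3 -m creep '[[[0,0,-0.001],[0,0,0],0.2],[[0,0,-0.001],[0,0,0],0.2],[[0,0,-0.001],[0,0,0],0.2],[[0,0,-0.001],[0,0,0],0.2],[[0,0,-0.04],[0,0,0],0.2],[[0,0,-0.1],[0,0,0],0.2],[[0,0,-0.13],[0,0,0],0.0],[[0,0,-0.13],[0,0,0],0.0]]'
python3 - <<'E'
from h import *
go([.5812,-.0151,.101],1.827)
f=r.grab_frame("wrist"); cv2.imwrite("pics/w7.png",f["frame"][:,:,::-1])
s=r.grab_frame("scene"); cv2.imwrite("pics/s7.png",cv2.resize(s["frame"][140:210,220:310],None,fx=8,fy=8,interpolation=cv2.INTER_CUBIC)[:,:,::-1])
for c in("wrist","scene","top"):
  if c=="top": r.grab_frame("top")
  for t in("stopper_knob","stopper_shoulder","flask_patch","flask_mouth","flask_neck","closed_flask_centre"):
    print(c,t,[(round(d["confidence"],2),np.round(d["xyz"],4)) for d in r.place_of(t,c)][:3])
E
```

```text
time_s: 12.28
tcp_pos: [0.5815, -0.0151, 0.2198]
ee_rot: [0.611, 0.792, 0.001, 0.001]
wrist_force: [-0.1, 0.4, -0.7]
grip_width: 0.0453
t 12.275 tcp [ 0.5815 -0.0151  0.2198] yaw 1.8266 F [-0.1   0.41 -0.72] w 0.0453
shift [ 0.0003 -0.0008  0.198 ] mm [  0.2  -0.5 118.8] turn [ 0.0014  0.0004 -0.0003] rows>= 1.9
wrist stopper_knob [(0.6, array([ 0.5796, -0.0133,  0.1256]))]
wrist stopper_shoulder [(0.79, array([ 0.5807, -0.0146,  0.1161]))]
wrist flask_patch [(0.83, array([ 0.5576, -0.0215,  0.0474])), (0.76, array([ 0.407 , -0.0959,  0.0379])), (0.53, array([ 0.5772, -0.0157,  0.1253]))]
wrist flask_mouth []
wrist flask_neck [(0.75, array([ 0.5779, -0.0153,  0.1012]))]
wrist closed_flask_centre [(0.81, array([0.5493, 0.0952, 0.0638]))]
scene stopper_knob [(0.6, array([ 0.5818, -0.0164,  0.128 ]))]
scene stopper_shoulder [(0.73, array([ 0.5796, -0.0156,  0.1112])), (0.4, array([ 0.5858, -0.0123,  0.1101]))]
scene flask_patch [(0.76, array([0.3884, 0.1996, 0.0416])), (0.74, array([ 0.4037, -0.0987,  0.0409])), (0.61, array([ 0.5582, -0.0249,  0.0428]))]
scene flask_mouth [(0.86, array
[... 177 characters left out ...]
, (0.91, array([0.3955, 0.2164, 0.0882])), (0.65, array([ 0.5831, -0.016 ,  0.0987]))]
scene closed_flask_centre [(0.84, array([0.5487, 0.0975, 0.0644]))]
top stopper_knob []
top stopper_shoulder []
top flask_patch [(0.83, array([0.3865, 0.1985, 0.0429])), (0.77, array([ 0.4082, -0.0947,  0.0396])), (0.7, array([ 0.5595, -0.023 ,  0.0451]))]
top flask_mouth [(0.68, array([0.3982, 0.2177, 0.106 ])), (0.65, array([ 0.428 , -0.1142,  0.1036])), (0.44, array([ 0.5796, -0.0142,  0.1111]))]
top flask_neck [(0.78, array([0.3992, 0.2234, 0.095 ])), (0.71, array([ 0.5851, -0.0167,  0.099 ])), (0.68, array([ 0.4298, -0.1184,  0.0932]))]
top closed_flask_centre [(0.88, array([0.552 , 0.0946, 0.0635]))]
```

View pics/w7.png

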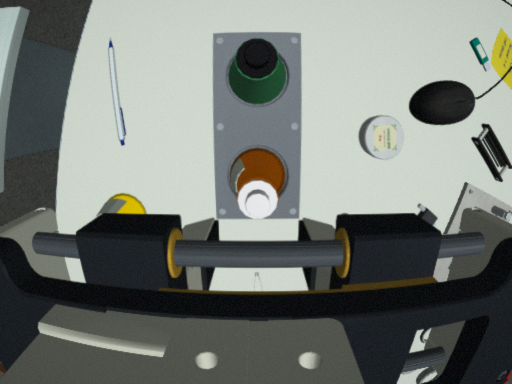

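View pics/s7.png

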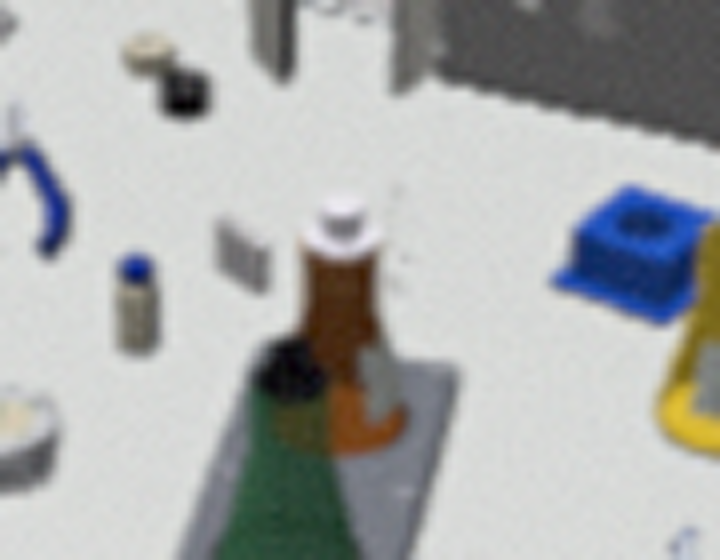

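The stopper's collar sits flush on the rim (scene crop 340,235) and it has been let go. Descending to the neck.

```bash
python3 -m creep '[[[0,0,0],[0,0,0],-0.45],[[0,0,0.04],[0,0,0],-0.45],[[0,0,0.1],[0,0,0],-0.45],[[0,0,0.15],[0,0,0],-0.45],[[0,0,0.18],[0,0,0],-0.45],[[0,-0.0005,0.195],[0,0,0],-0.45],[[0,-0.0005,0.195],[0,0,0],-0.45]]' 25
python3 - <<'E'
from h import *
go([.5812,-.0155,.102],1.827)
f=r.grab_frame("wrist"); cv2.imwrite("pics/w8.png",f["frame"][:,:,::-1])
E
```

```text
time_s: 14.2
tcp_pos: [0.5806, -0.0152, 0.102]
ee_rot: [0.611, 0.792, 0.0, -0.0]
wrist_force: [0.1, -0.1, 0.2]
grip_width: 0.0668
t 14.2 tcp [ 0.5806 -0.0152  0.102 ] yaw 1.8267 F [ 0.05 -0.09  0.17] w 0.0668
shift [-0.0007  0.0008 -0.0001] mm [-0.4  0.5 -0. ] turn [-0.     -0.     -0.0002] rows>= 0.0
```

View pics/w8.png

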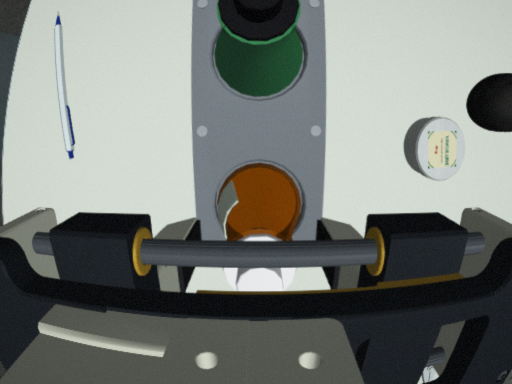

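The fingers straddle the neck (stopper at about 260,265). I'll grip and then lift.

```bash
python3 -m creep '[[[0,0,0],[0,0,0],1],[[0,0,0],[0,0,0],1],[[0,0,0],[0,0,0],1],[[0,0,0],[0,0,0],1],[[0,0,0],[0,0,0],1],[[0,0,0],[0,0,0],1]]' 25
python3 - <<'E'
from h import *
f=r.grab_frame("wrist"); cv2.imwrite("pics/w9.png",cv2.resize(f["frame"][120:280,160:360],None,fx=4,fy=4,interpolation=cv2.INTER_CUBIC)[:,:,::-1])
for t in("flask_patch","flask_neck"):
    print(t,[(round(d["confidence"],2),np.round(d["xyz"],4)) for d in r.place_of(t,"wrist")][:3])
go([.5812,-.0155,.102],1.827)
E
```

```text
time_s: 15.0
tcp_pos: [0.5807, -0.0153, 0.1021]
ee_rot: [0.611, 0.792, 0.0, 0.0]
wrist_force: [-0.5, 0.3, 3.0]
grip_width: 0.0351
flask_patch [(0.79, array([ 0.5596, -0.0227,  0.0475])), (0.75, array([ 0.3774,  0.0475, -0.0038]))]
flask_neck [(0.67, array([ 0.3847,  0.0493, -0.0022]))]
t 15.15 tcp [ 0.5808 -0.0153  0.1021] yaw 1.8267 F [ 0.18 -0.31  2.43] w 0.0354
shift [-0.0006  0.0006  0.0001] mm [-0.3  0.4  0.1] turn [ 0.0003  0.0001 -0.0002] rows>= 0.0
```

View pics/w9.png

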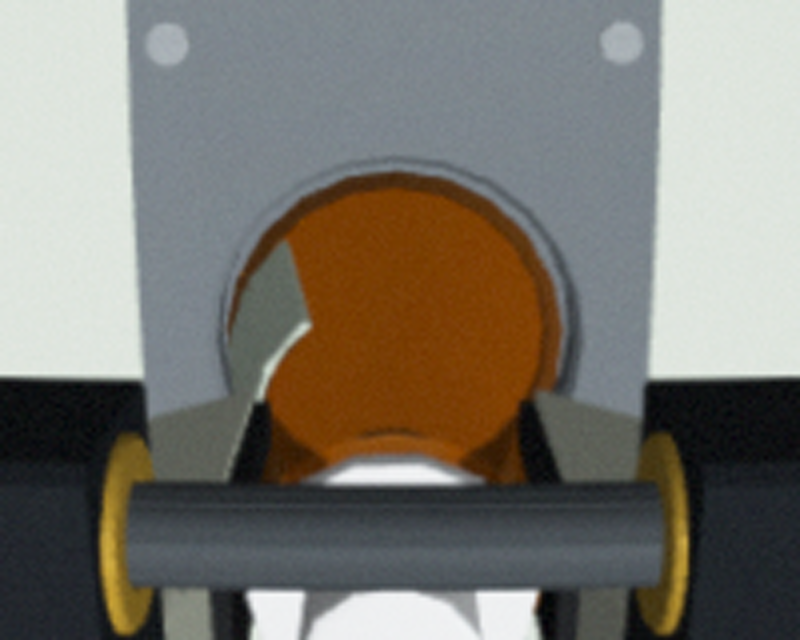

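```bash
python3 -m creep '[[[0,0,-0.01],[0,0,0],1],[[0,0,-0.03],[0,0,0],1],[[0,0,-0.08],[0,0,0],1],[[0,0,-0.14],[0,0,0],1],[[0,0,-0.2],[0,0,0],1],[[0,0,-0.26],[0,0,0],1],[[0,0,-0.3],[0,0,0],1],[[0,0,-0.3],[0,0,0],1]]' 25
python3 - <<'E'
from h import *
print(r.sense()["joint_positions"].round(3))
f=r.grab_frame("wrist"); cv2.imwrite("pics/w10.png",f["frame"][:,:,::-1])
f=r.grab_frame("scene"); cv2.imwrite("pics/s10.png",cv2.resize(f["frame"][80:240,160:360],None,fx=4,fy=4,interpolation=cv2.INTER_CUBIC)[:,:,::-1])
go([.552,.154,.282],0.9)
E
```

```text
time_s: 16.15
tcp_pos: [0.5813, -0.0149, 0.2841]
ee_rot: [0.611, 0.792, 0.001, 0.002]
wrist_force: [-0.4, 0.3, -2.8]
grip_width: 0.035
[ 0.265  0.378 -0.459  1.605  0.177  1.196  0.026]
t 16.25 tcp [ 0.58   -0.0153  0.2813] yaw 1.8267 F [-0.26  0.37 -2.47] w 0.0349
shift [ 0.2849  0.0263 -0.0012] mm [170.9  15.8  -0.7] turn [-5.0e-04  2.0e-04  5.9e-01] rows>= 5.0
```

View pics/w10.png

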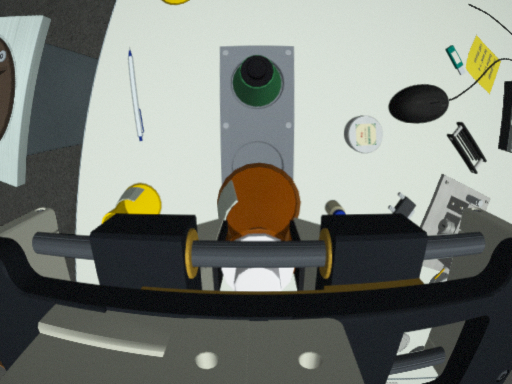

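View pics/s10.png

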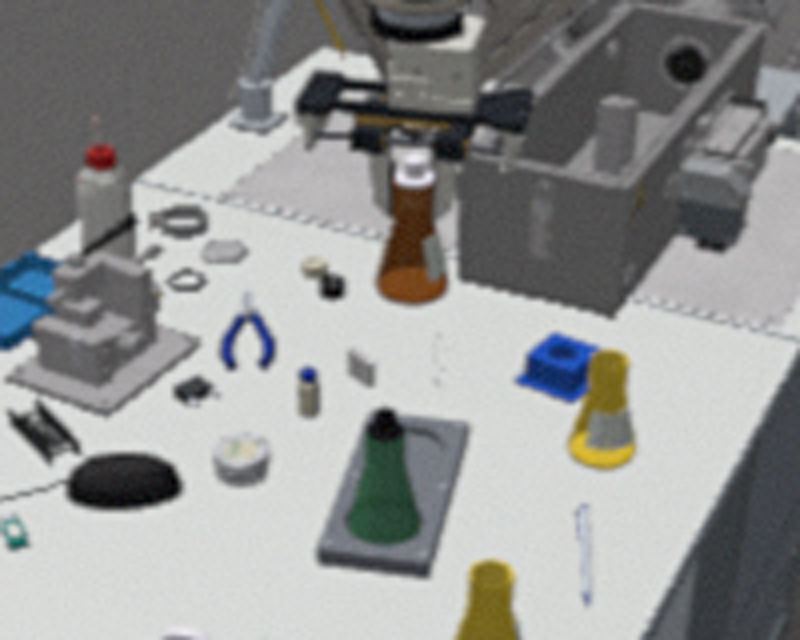

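The stoppered flask hangs upright, clear of the rack. Now I carry it high over the green flask, turning as I go.

```bash
python3 -m creep '[[[0.02,0.002,0],[0,0,0.04],1],[[0.06,0.006,0],[0,0,0.13],1],[[0.11,0.01,0],[0,0,0.22],1],[[0.16,0.015,0],[0,0,0.32],1],[[0.21,0.019,0],[0,0,0.42],1],[[0.25,0.023,0],[0,0,0.51],1],[[0.275,0.026,0],[0,0,0.57],1],[[0.285,0.026,0],[0,0,0.59],1]]'
python3 - <<'E'
from h import *
print(r.sense()["joint_positions"].round(3))
go([.5245,.324,.282],-0.029)
E
```

```text
time_s: 17.25
tcp_pos: [0.5511, 0.1553, 0.2801]
ee_rot: [0.9, 0.435, -0.001, -0.0]
wrist_force: [0.6, 0.8, -2.6]
grip_width: 0.0353
[-0.124  0.353 -0.331  1.635  0.121  1.178 -1.153]
t 17.25 tcp [0.5511 0.1553 0.2801] yaw 0.8999 F [ 0.62  0.81 -2.61] w 0.0353
shift [ 0.1926 -0.2096 -0.0032] mm [ 115.6 -125.8   -1.9] turn [-5.000e-04  1.900e-03  5.914e-01] rows>= 5.0
```

```bash
python3 -m creep '[[[0.01,-0.011,0],[0,0,0.04],1],[[0.035,-0.038,0],[0,0,0.13],1],[[0.07,-0.076,0],[0,0,0.22],1],[[0.105,-0.114,0],[0,0,0.32],1],[[0.14,-0.152,0],[0,0,0.42],1],[[0.17,-0.185,0],[0,0,0.51],1],[[0.187,-0.203,0],[0,0,0.57],1],[[0.1926,-0.2096,0],[0,0,0.591],1]]'
python3 - <<'E'
from h import *
print(r.sense()["joint_positions"].round(3))
go([.5245,.324,.204],-0.029)
f=r.grab_frame("wrist"); cv2.imwrite("pics/w11.png",f["frame"][:,:,::-1])
f=r.grab_frame("scene"); cv2.imwrite("pics/s11.png",cv2.resize(f["frame"][170:320,140:340],None,fx=4,fy=4,interpolation=cv2.INTER_CUBIC)[:,:,::-1])
f=r.grab_frame("top"); cv2.imwrite("pics/t11.png",cv2.resize(f["frame"][130:270,90:290],None,fx=4,fy=4,interpolation=cv2.INTER_CUBIC)[:,:,::-1])
for c in("wrist","scene","top"):
  for t in("stopper_shoulder","flask_patch","flask_mouth","flask_neck","focus"):
    print(c,t,[(round(d["confidence"],2),np.round(d["xyz"],4)) for d in r.place_of(t,c)][:4])
E
```

```text
time_s: 18.25
tcp_pos: [0.5243, 0.3238, 0.2798]
ee_rot: [1.0, -0.014, -0.001, 0.001]
wrist_force: [0.8, -0.5, -3.1]
grip_width: 0.0349
[-0.51   0.411 -0.187  1.535  0.079  1.206 -2.31 ]
t 18.25 tcp [0.5243 0.3238 0.2798] yaw -0.0284 F [ 0.82 -0.53 -3.06] w 0.0349
shift [ 0.0006 -0.0005  0.1264] mm [ 0.4 -0.3 75.8] turn [0.001  0.0018 0.0004] rows>= 1.2
wrist stopper_shoulder [(0.86, array([0.522 , 0.3242, 0.2902]))]
wrist flask_patch [(0.71, array([0.5234, 0.3478, 0.2242])), (0.28, array([0.5522, 0.0951, 0.0595]))]
wrist flask_mouth []
wrist flask_neck []
wrist focus []
scene stopper_shoulder [(0.36, array([0.5298, 0.3308, 0.2927]))]
scene flask_patch [(0.95, array([0.5239, 0.3494, 0.225 ])), (0.87, array([ 0.4073, -0.0986,  0.0412])), (0.64, array([0.3921, 0.1993, 0.0409])), (0.35, array([ 0.7067, -0.0455, -0.0018]))]
scene flask_mouth [(0.81, array([0.4017, 0.2212, 0.1038])), (0.66, array([0.5228, 0.3214, 0.2904])), (0.62, array([ 0.4199, -0.1149,  0.102 ]))]
scene flask_neck [(0.92, array([0.3933, 0.2232, 0.0896])), (0.74, array([0.5211, 0.3247, 0.2738])), (0.62, array([ 0.4223, -0.114 ,  0.0922])), (0.16, array([ 0.6873, -0.1222,  0.006 ]))]
scene focus []
top stopper_shoulder [(0.24, array([0.5197, 0.4372, 0.1518]))]
top flask_patch [(0.57, array([ 0.408 , -0.0968,  0.0424])), (0.23, array([0.5518, 0.098 , 0.0635]))]
top flask_mouth [(0.7, array([ 0.4242, -0.1135,  0.1024]))]
top flask_neck [(0.91, array([ 0.4255, -0.117 ,  0.0941]))]
top focus []
```

View pics/w11.png

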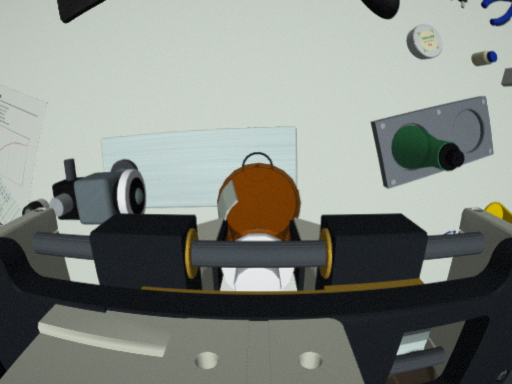

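View pics/s11.png

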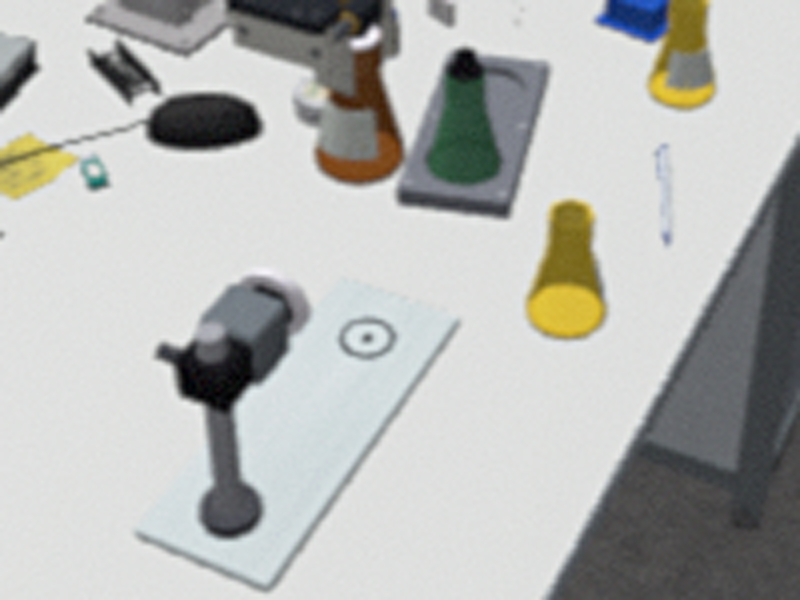

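The patch faces +y. Lowering straight down to lens height.

```bash
python3 -m creep '[[[0,0,0.01],[0,0,0],1],[[0,0,0.035],[0,0,0],1],[[0,0,0.065],[0,0,0],1],[[0,0,0.095],[0,0,0],1],[[0,0,0.115],[0,0,0],1],[[0,0,0.1255],[0,0,0],1],[[0,0,0.1255],[0,0,0],1],[[0,0,0.1255],[0,0,0],1]]'
python3 - <<'E'
from h import *
go([.5245,.324,.2045],-0.029)
f=r.grab_frame("wrist"); cv2.imwrite("pics/w12.png",f["frame"][:,:,::-1])
f=r.grab_frame("scene"); cv2.imwrite("pics/s12.png",cv2.resize(f["frame"][170:320,140:340],None,fx=4,fy=4,interpolation=cv2.INTER_CUBIC)[:,:,::-1])
g=[];
for k in range(3):
  for c in("wrist","scene"):
    r.grab_frame(c)
    for t in("stopper_shoulder","flask_patch","flask_mouth","flask_neck","lens"):
      print(c,t,[(round(d["confidence"],2),np.round(d["xyz"],4)) for d in r.place_of(t,c) if abs(d["xyz"][0]-.524)<.05 and d["xyz"][1]>.28])
E
```

```text
time_s: 20.15
tcp_pos: [0.526, 0.3231, 0.2072]
ee_rot: [1.0, -0.014, 0.0, -0.0]
wrist_force: [-0.2, 0.4, -1.0]
grip_width: 0.035
t 20.15 tcp [0.526  0.3231 0.2072] yaw -0.0284 F [-0.21  0.37 -1.03] w 0.035
shift [-0.0025 -0.0015  0.0045] mm [-1.5 -0.9  2.7] turn [-0.0004 -0.0005  0.0004] rows>= 0.1
wrist stopper_shoulder [(0.86, array([0.5238, 0.3231, 0.2192]))]
wrist flask_patch [(0.7, array([0.5243, 0.3507, 0.1544]))]
wrist flask_mouth []
wrist flask_neck []
wrist lens [(0.77, array([0.5215, 0.4433, 0.1536]))]
scene stopper_shoulder []
scene flask_patch [(0.63, array([0.5245, 0.3501, 0.1508]))]
scene flask_mouth [(0.97, array([0.5262, 0.3193, 0.217 ]))]
scene flask_neck [(0.87, array([0.528 , 0.3232, 0.2003]))]
scene lens [(0.77, array([0.5203, 0.4426, 0.1503]))]
wrist stopper_shoulder [(0.67, array([0.5198, 0.3246, 0.2194]))]
wrist flask_patch [(0.81, array([0.5248, 0.3509, 0.1535]))]
wrist flask_mouth []
wrist flask_neck []
wrist lens [(0.7, array([0.5224, 0.4409, 0.1501]))]
scene stopper_shoulder [(0.17, array([0.525 , 0.3484, 0.149 ]))]
scene flask_patch [(0.93, array([0.5228, 0.3487, 0.1473]))]
scene flask_mouth [(0.68, array([0.5223, 0.4414, 0.1512])), (0.58, array([0.5257, 0.319 , 0.2161]))]
scene flask_neck [(0.56, array([0.5268, 0.3222, 0.2031]))]
scene lens [(0.63, array([0.5225, 0.4421, 0.1498]))]
wrist stopper_shoulder [(0.94, array([0.5233, 0.3242, 0.2174]))]
wrist flask_patch [(0.75, array([0.5239, 0.3489, 0.1549]))]
wrist flask_mouth []
wrist flask_neck []
wrist lens [(0.65, array([0.5205, 0.4398, 0.1519]))]
scene stopper_shoulder []
scene flask_patch [(0.77, array([0.5244, 0.3486, 0.1504]))]
scene flask_mouth [(0.96, array([0.5252, 0.3218, 0.2161]))]
scene flask_neck [(0.69, array([0.5258, 0.3202, 0.1998]))]
scene lens [(0.69, array([0.5223, 0.4423, 0.1488]))]
```

View pics/w12.png

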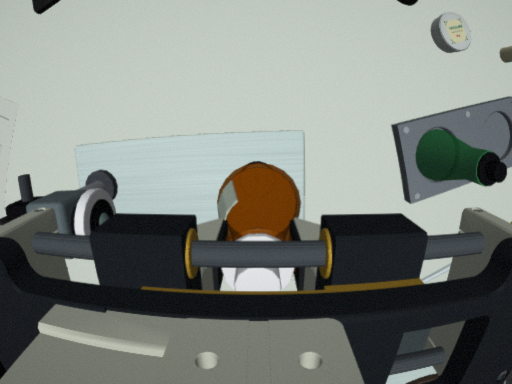

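View pics/s12.png

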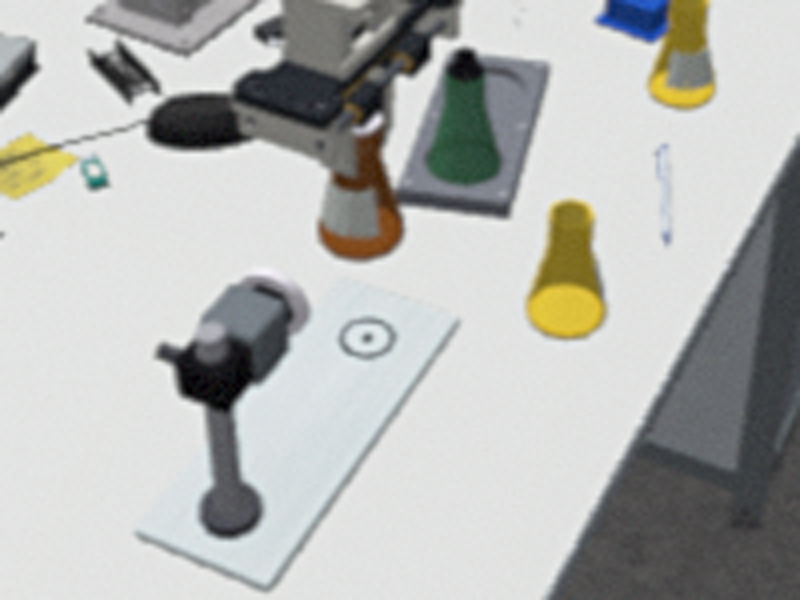

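```bash
python3 -m creep '[[[0,0,0],[0,0,0],1],[[0,0,0],[0,0,0],1],[[0,0,0],[0,0,0],1],[[0,0,0],[0,0,0],1]]'
python3 - <<'E'
from h import *
go([.5245,.324,.2045],-0.029)
print(np.abs(r.sense()["joint_velocities"]).max())
r.grab_frame("top")
for t in("closed_flask_centre","grease_tin","vial","pen","gauge_block"): print(t,[np.round(d["xyz"],3) for d in r.place_of(t,"top")][:2])
f=r.grab_frame("scene")
for t in("flask_patch","flask_neck","closed_flask_centre"): print(t,[np.round(d["xyz"],3) for d in r.place_of(t,"scene")][:4])
E
```

```text
time_s: 22.55
tcp_pos: [0.5256, 0.3228, 0.2066]
ee_rot: [1.0, -0.014, -0.0, 0.0]
wrist_force: [-0.1, 0.2, -2.4]
grip_width: 0.0353
t 22.55 tcp [0.5256 0.3228 0.2066] yaw -0.0283 F [-0.12  0.16 -2.36] w 0.0353
shift [-0.002  -0.0019  0.0035] mm [-1.2 -1.1  2.1] turn [0.     0.     0.0004] rows>= 0.0
0.002765993406072441
closed_flask_centre [array([0.552, 0.096, 0.064])]
grease_tin [array([ 0.716,  0.069, -0.004]), array([ 0.682, -0.122, -0.001])]
vial [array([ 0.706, -0.05 ,  0.003])]
pen [array([ 0.383,  0.054, -0.001])]
gauge_block []
flask_patch [array([0.389, 0.2  , 0.04 ]), array([0.523, 0.351, 0.149]), array([ 0.407, -0.096,  0.04 ]), array([ 0.378,  0.048, -0.001])]
flask_neck [array([ 0.425, -0.112,  0.092]), array([0.398, 0.221, 0.087]), array([0.525, 0.323, 0.2  ])]
closed_flask_centre [array([0.549, 0.098, 0.065])]
```

All checks are well within tolerance and the arm is still, so I'm handing in.

Run:
```python
from workcell import r
print(r.close_job())
```

```text
the job is handed in; nothing more can be done
None
```

I seated the white stopper in the amber flask while it stood in its nest: it pressed home at about 12 N with the collar flush on the rim, and I let go of it. I then lifted the flask by its neck with a 25 N grip, carried it over the green flask, and turned it. I handed it in at about 22.6 s, still holding it over the ring mark.

**Final pose:** the tool was at (0.526, 0.323, 0.207), and I estimate the ring centre at about (0.5245, 0.324). The patch read z ≈ 0.147–0.155 against the lens height of 0.150. It faces the lens to within about 0.1 rad, and joint speeds were below 0.003 rad/s.

**Disagreements and gaps in the checks:**
- **Height:** the arm settled about 2 mm above the height I aimed for, and I left it there. The wrist camera put the patch at about 0.154 and the scene camera at about 0.150, so both are within tolerance.
- **Bystanders:** the green flask, grease tin and vial read where they started. The pen read up to 5 mm off in the top camera's last reading, which is about the detection error. The network did not find the gauge block in the last top picture, though the arm never came near it.

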